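# Time and clamp a glued detergent drawer

## Robot

A 7-joint arm with a two-finger parallel gripper is mounted at the origin on the work surface. World frame = base frame: x ahead of the robot, y to its left, z up, the work surface at z = 0. Lengths are in m, angles in rad, forces in N, time in s.
With the tool pointing down it reaches from about 0.425 to 0.975 m from the base axis. Payload 16.7 kg.
Tool frame: the origin (TCP) lies at the very end of the fingers, on their centre line; the grasp point (between the pads) lies 19 mm behind it (ctrl.grasp_offset is the distance from the TCP to the grasp point, in m); z points along the fingers, y is the direction in which the jaws open and shut (so a half turn about z gives the same grasp; the last joint's range is limited). The gripper opens to 85 mm and grips with 20 to 120 N. Pads are 22 mm wide; open, the fingers measure 114 mm over their backs; the gripper's body (76 mm by 85 mm) begins 54 mm behind the grasp point. The pads swing forward as they close: fully open they stand 13 mm farther back than shut.
Start: joints at [-1.312, 0.426, 0.074, 1.606, -0.034, 1.111, -0.067], TCP at [0.268, 0.62, 0.231] pointing down, gripper open.
Joint ranges: [-2.85, 2.85], [-0.5, 2.14], [-1.23, 1.37], [0.21, 2.46], [-1.02, 4.16], [0.16, 2.05], [-2.73, 2.73]. Speed limits (rad/s): [1.89, 1.89, 2.39, 2.39, 3.01, 3.01, 3.01].

## Interface

Orientations are given as a unit quaternion [w, x, y, z].
In Python, from plant import ctrl gives the robot as it stands.
- The arm moves only by the tool servo_tool, never from a script. Its argument "motion" is a list of rows, each a list of 6 numbers: the shift along the world's x, y, z in cm, then the turn, a rotation vector about the world's x, y, z in rad. In form: [[x, y, z, rx, ry, rz], ...]. A call has 1 to 8 rows; each row shifts and turns the commanded pose from where the row before left it; what a row does not reach is not made up. A row lasts 1/10 s, in which the tool goes at most 50 mm and 8.59 degrees, less where a joint would pass 70% of its speed; a pose out of reach is approached as far as the arm can. A call is refused whole if a number of a shift passes 5 or a number of a turn 0.15, either way. A call with a gripper value outside its range is refused whole. "claw" is the opening in per cent of the stroke, from 0 (shut) to 100 (fully open), set as the call begins (left out, the last holds). The fingers move at their own pace and stop on an object; "newtons" is the grip in N (left out, the last holds). Time passes only in rows, so rows that do not move let the fingers close. It gives the time, the measured TCP pose, the force and the opening at its end, in the units of the state.
- ctrl.get_obs(): the state, without advancing time (a new reading comes with each control period).
- ctrl.camera(name): name is "side" or "top"; returns a dict with "img" (480x640x3 uint8, red, green, blue), "range_z" (480x640 float32, m along the optical axis (not along the pixel's ray), 0 where there is no reading), "K" (3x3 intrinsics, pixels), "R" (3x3) and "t" (3): a world point X has camera coordinates R X + t. Camera axes: x right, y down, z forward; pixel columns grow to the right and rows downward; lengths in m; the calibration is good to about 2 mm. A picture is of the moment at which its call begins.
- ctrl.close_job(): hands the job in, once; it reports no verdict.
The state is a dict: "t": time; "joint_pos": joint angles; "qvel": joint speeds; "effort": joint torques, N m; "ee_pos": TCP position; "tcp_rot": TCP orientation; "force": force on the tool from outside, world axes, zero at the start; "ft_torque": the same for the moment, N m; "width": finger opening in m.
Only numpy, scipy, OpenCV 4.12 (cv2) and the standard library are available. Lean on these libraries where they do the work, as an engineer would, in place of code of your own. Each camera call takes 0.05 s, during which the arm holds its last target. There are 200 camera calls.

## Task

Set the glue timer by pressing its white, then yellow, then green key, each fully down and one at a time. Then pump the red trigger of the bench clamp until the orange pad has pushed the glued drawer against the fixed jaw and the sprung pad is pressed in about half way (green part of its plunger just gone), never to its stop, which would crush the drawer. Work the clamp by its trigger only, do not touch the jaw, pad or drawer or disturb the bottles and screwdriver, and finish while still holding the trigger, clearly squeezed in off its rest, so that it keeps that pressure.

Things in the scene. Friction and masses are not known exactly. Their poses are not given: they have to be found in the camera images.
- key_white (a joint): the white round key of the timer (clear): 0 up, 0.006 m fully pressed; a spring pushes it back up, about 1.2 N to start moving and 4 N fully down
- key_yellow (a joint): the yellow key (minutes), same size and spring as the white one
- key_green (a joint): the green key (start), same size and spring as the white one
- key_white_top (a point): centre of the top face of the white key (26 mm across, 6 mm proud of its round grey collar, 42 mm across); about 40 mm above the worktop when up, moves with the key. The three keys stand in a row, 52 mm apart, on a flat white timer, 85 x 165 x 22 mm, with a small display; which colour is where changes
- key_yellow_top (a point): centre of the top face of the yellow key, as for the white one
- key_green_top (a point): centre of the top face of the green key, as for the white one
- clamp: one-hand bench clamp like a caulking gun on a plywood board (360 x 140 x 12 mm), fixed to the worktop. Origin: on the worktop under the trigger's pivot, which is 78 mm up. x: the way the moving jaw advances, towards the fixed jaw; z up. Black handle (at -x) and red trigger (at +x) stand up from its body, tops below 170 mm
- handle_grip (a point): centre of the black handle's round cross bar (18 mm thick, 62 mm wide across the clamp), 144 mm above the worktop. The handle is fixed, leans back by up to 20 mm from the body and ends 167 mm above the worktop
- trigger: the red trigger lever. Origin on its pivot, axes as the clamp's when the trigger is out
- trigger_grip (a point): centre of the trigger's round red cross bar (16 mm thick, 60 mm wide across the clamp), 67 mm from the pivot, 144 mm above the worktop, parallel to the handle's bar. Over the outer faces the two bars measure 58 mm with the trigger out, 35 mm fully squeezed. Squeeze it towards the handle (against the jaw's advance) by closing a gripper over both, or push it
- trigger_pull (a joint): trigger angle: 0 out (its spring returns it), 0.34 rad fully squeezed. Takes 3 to 5 N at the bar when idle, 7 to 13 N while driving. A pawl drives the jaw forward only: about 5 mm a squeeze (one tooth) if squeezed over 0.28 rad, the first 1 to 8 mm; the jaw stays while the trigger goes out. Each squeeze is idle until the pawl meets a tooth
- jaw: moving jaw: steel ratchet rod and black round head (30 mm across), 45 mm above the worktop, sliding along the clamp's x. It is stiff (11 N) and stays where it is left; it must not be touched by the robot
- jaw_slide (a joint): advance of the jaw, 0 fully back to 0.055 m
- pad: orange round pressing pad (32 mm across, 8 mm thick) on a sprung plunger at the front of the jaw's head. Origin at the clamp's origin when the jaw is fully back
- pad_face (a point): centre of the orange pad's front face; with the jaw fully back it is 150 mm from the fixed jaw's face
- pad_press (a joint): how far the pad's plunger is pushed into the head: 0 out (free), 0.012 m bottomed; force 1 N plus 0.7 N per mm. 14 mm of plunger shows when free: the half next to the head is green, the half next to the pad red. Wanted about 0.006 (green just gone into the head); above 0.0105 the drawer is crushed
- fixed_jaw (a point): centre of the inner face of the dark steel fixed jaw at the far end, 45 mm above the worktop
- drawer: freshly glued washing machine detergent drawer, loose on the clamp's board between pad and fixed jaw: grey open tray, white front panel (12 x 96 x 56 mm), 110 mm long along its x (pointing to the white front and the fixed jaw), 0.2 to 0.4 kg. Origin: centre of its underside. The pad first slides it a few mm until its front meets the fixed jaw
- drawer_front (a point): middle of the drawer's white front face (meets the fixed jaw), 33 mm above its underside
- drawer_back (a point): middle of the drawer's grey back wall (the pad meets it), 33 mm above its underside
- glue: bystander: yellow glue bottle, 44 mm across, 130 mm high, standing; origin at the centre of its foot
- softener: bystander: blue softener bottle, 70 mm across, 200 mm high, standing; origin at the centre of its foot
- driver: bystander: orange screwdriver, about 200 mm long, lying on the worktop beyond the timer; origin under its middle

How it is judged:
On the way, in this order (a step that is already met when the one before it is completed fails the run):
1. the white key is pressed down, the other two being up (value of joint key_white above 0.004 m and value of joint each of key_yellow, key_green below 0.002 m), for 0.05 s.
2. the yellow key is pressed down, the other two being up (value of joint key_yellow above 0.004 m and value of joint each of key_white, key_green below 0.002 m), for 0.05 s.
3. the green key is pressed down, the other two being up (value of joint key_green above 0.004 m and value of joint each of key_white, key_yellow below 0.002 m), for 0.05 s.
4. the orange pad touches the drawer (contact force between pad and drawer above 0.5 N), for 0.1 s.
At the end, for the whole second after the job is handed in: The fingers still hold the trigger squeezed (over 1.5 N on it, trigger more than 0.04 rad off its rest), the pad presses the drawer with its plunger 3 to 9 mm in, the drawer's front is within 3 mm of the fixed jaw, and all keys are up (value of joint pad_press between 0.003 and 0.009 m and contact force between pad and drawer above 2 N and contact force between the fingers and trigger above 1.5 N and value of joint trigger_pull above 0.04 rad and x of drawer_front in the frame of fixed_jaw above -0.003 m and value of joint each of key_white, key_yellow, key_green below 0.002 m); the arm keeps its last pose, push and grip.
It fails at once if the pad is pressed more than 10.5 mm in (drawer crushed) (value of joint pad_press above 0.0105 m).
It fails at once if two keys pressed at once (value of joint each of key_white, key_yellow above 0.003 m or value of joint each of key_yellow, key_green above 0.003 m or value of joint each of key_white, key_green above 0.003 m).
It fails at once if the robot touches the jaw, the pad or the drawer (contact force between any of the fingers, the arm and jaw above 1 N or contact force between any of the fingers, the arm and pad above 1 N or contact force between any of the fingers, the arm and drawer above 1 N).
It fails at once if a bystander is moved more than 20 mm (distance of any of glue, softener, driver from where it was at the start of the episode above 0.02 m).
It also fails if it takes over 72 s, if anything falls off the work surface, if the arm or the gripper's body presses on something with over 40 N, if the wrist force passes 120 N, or if a joint passes its speed limit or range.

## Working session

There is one attempt and no reset: what is moved stays moved. The work goes in short steps, Python scripts to look and compute and a tool call to move; the robot and the scene stay as the last step left them, time stands still between calls to the robot, and variables do not carry over. Pictures are saved under pics/ and viewed, about 8 in all and at most 12, crops included, and the job is handed in when it is done.

Besides the shell and the picture viewer there is one more tool, called after "Call:" by a JSON object that holds its "method" and its "body", one argument or row to a line. servo_tool: Moves the arm, as the interface text tells. Its arguments: {"type":"object","properties":{"motion":{"type":"array","items":{"type":"array","items":{"type":"number"}}},"claw":{"type":"number"},"newtons":{"type":"number"}},"required":["motion"]}

```bash
mkdir -p pics; ls; cat > h.py <<'E'
import numpy as np,cv2
from plant import ctrl
def snap(name,fn=None):
    c=ctrl.camera(name); np.savez('/tmp/%s.npz'%name,**c)
    if fn: cv2.imwrite('pics/'+fn,c['img'][:,:,::-1])
    return c
def load(name): return dict(np.load('/tmp/%s.npz'%name))
def w(c,u,v,r=1,z=None):
    K,R,t=c['K'],c['R'],c['t']
    ray=np.linalg.inv(K)@[u,v,1]
    if z is None:
        p=c['range_z'][v-r:v+r+1,u-r:u+r+1]; d=np.median(p[p>0])
    else:
        o=-R.T@t; rw=R.T@ray; d=(z-o[2])/rw[2]
    return R.T@(ray*d-t)
E
python3 - <<'E'
from h import *
for n in('side','top'):
    c=snap(n,n+'0.png'); print(n,-c['R'].T@c['t'],c['R'][2])
print(ctrl.get_obs())
E
```

```text
pics
side [ 0.53236706 -0.68229471  0.75721057] [ 0.05777063  0.73294479 -0.67783073]
top [0.53179631 0.05760784 0.99592202] [ 0.05847307 -0.03054359 -0.99782162]
{'t': 0.1, 'joint_pos': array([-1.31250502,  0.42666614,  0.07381739,  1.60653122, -0.03408212,
        1.11076823, -0.06707863]), 'qvel': array([ 0.00105691, -0.00157859,  0.00173024, -0.00016047,  0.00224907,
        0.00136724, -0.00165507]), 'effort': array([ 9.64374020e-03, -9.51532102e+01,  3.77268836e+00, -4.64402819e+01,
        1.97970879e-02,  6.62023143e-03, -1.04131232e-04]), 'ee_pos': array([0.26756066, 0.61932304, 0.23068696]), 'tcp_rot': array([-7.37591385e-05,  2.02470865e-01,  9.79288128e-01, -5.52554121e-04]), 'force': array([ 0.70761413, -0.30564909, -0.10225763]), 'ft_torque': array([ 0.03581751,  0.0226816 , -0.01095226]), 'width': 0.08567405134444975}
```

View pics/top0.png

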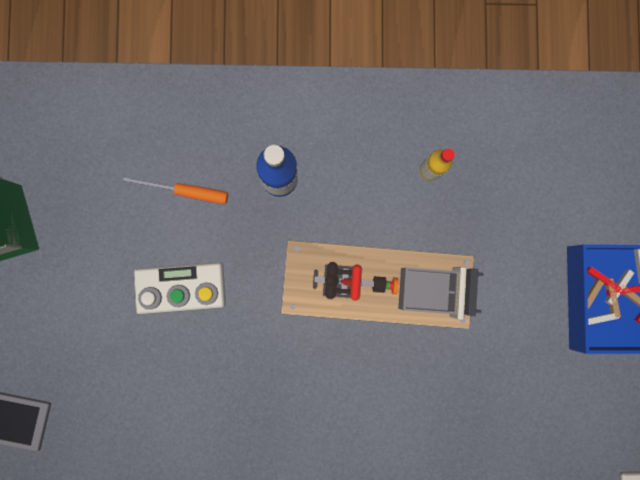

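View pics/side0.png

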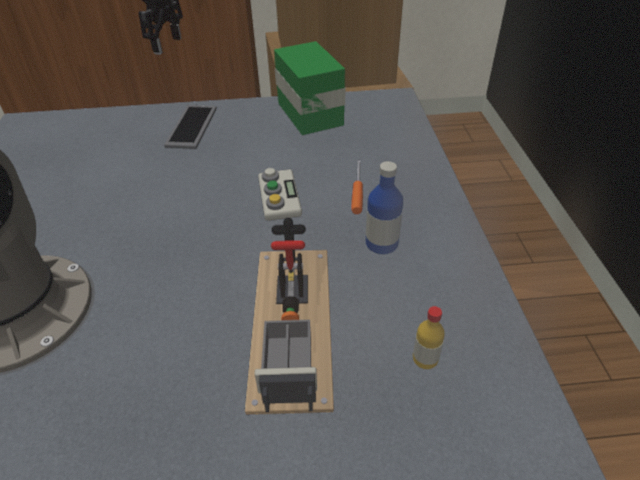

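The top view shows the keys white (149,298), green (178,296) and yellow (206,294), the handle bar at about (331,281), the red bar at (357,283), the pad at (395,286), the drawer at (425,290) and the fixed jaw at about (467,293). In the side view the bottles stand on the +x side of both, clear of the clamp. Next I measure these.

```bash
python3 - <<'E'
from h import *
np.set_printoptions(precision=4,suppress=True)
c=load('top')
for n,u,v in[('white',149,298),('green',178,296),('yellow',206,294)]:
    print(n,w(c,u,v),w(c,u,v,z=.04))
for n,u,v in[('handle',331,281),('trig',357,283)]:
    print(n,w(c,u,v),w(c,u,v,z=.15))
for n,u,v in[('pad',395,286),('head',380,284),('drawerback',402,289),('glue',440,160),('soft',275,156)]: print(n,w(c,u,v))
# board corners z=.012
for u,v in[(287,242),(283,314),(473,256),(469,328)]: print(w(c,u,v,z=.012))
# red bar pixels
im=cv2.cvtColor(c['img'],cv2.COLOR_RGB2HSV).astype(int)
x=c['img'].astype(int)
for nm,m in(('red',(x[...,0]>150)&(x[...,1]<60)),('blk',x.max(2)<50)):
    a=np.zeros(m.shape,bool); a[255:308,318:366]=1
    v,u=np.nonzero(m&a); 
    P=np.array([w(c,i,j,0) for i,j in zip(u,v) if c['range_z'][j,i]>0])
    P=P[(P[:,2]>.135)]
    print(nm,len(P),P.mean(0),P.min(0),P.max(0))
    ev,V=np.linalg.eigh(np.cov(P[:,:2].T)); print(ev**.5,V[:,1])
im=c['img'][240:330,270:490]; 
a=cv2.resize(im,None,fx=3.6,fy=3.6,interpolation=cv2.INTER_CUBIC)
s=load('side')['img'][150:420,230:350]; b=cv2.resize(s,None,fx=2.2,fy=2.2,interpolation=cv2.INTER_CUBIC)
cv2.imwrite('pics/crop1.png',a[:,:,::-1])
E
```

```text
white [0.4966 0.3357 0.0448] [0.4964 0.3371 0.04  ]
green [0.5004 0.2834 0.0452] [0.5003 0.2846 0.04  ]
yellow [0.5042 0.2329 0.0444] [0.5041 0.2337 0.04  ]
handle [0.5294 0.0114 0.1663] [0.5293 0.0105 0.15  ]
trig [ 0.5263 -0.032   0.1525] [ 0.5262 -0.0322  0.15  ]
pad [ 0.5205 -0.1108  0.0614]
head [ 0.524  -0.0837  0.0599]
drawerback [ 0.5148 -0.1278  0.0394]
glue [ 0.7429 -0.1837  0.1037]
soft [0.723  0.1011 0.2014]
[0.6028 0.0871 0.012 ]
[0.4662 0.0935 0.012 ]
[ 0.5783 -0.2709  0.012 ]
[ 0.4406 -0.2614  0.012 ]
red 266 [ 0.5275 -0.0298  0.151 ] [ 0.5    -0.0374  0.1366] [ 0.5542 -0.0224  0.1559]
[0.0038 0.0151] [-0.9972  0.0752]Traceback (most recent call last):
  File "<stdin>", line 18, in <module>
IndexError: too many indices for array: array is 1-dimensional, but 2 were indexed
```

Call:
{"method": "servo_tool", "body": {
  "motion": [
    [2.8,-3.5,-0.8,0,0,0.042],
    [2.8,-3.5,-0.8,0,0,0.042],
    [2.8,-3.5,-0.8,0,0,0.042],
    [2.8,-3.5,-0.8,0,0,0.042],
    [2.8,-3.5,-0.8,0,0,0.042],
    [2.8,-3.5,-0.8,0,0,0.042],
    [2.8,-3.5,-0.8,0,0,0.042],
    [2.8,-3.5,-0.8,0,0,0.042]
  ],
  "claw": 0
}}

```text
t: 0.9
ee_pos: [0.4925, 0.3379, 0.1669]
tcp_rot: [-0.0, 0.035, 0.999, -0.0]
force: [-0.6, 0.2, 0.6]
width: 0.0
```

```bash
python3 - <<'E'
from h import *
np.set_printoptions(precision=4,suppress=True)
o=ctrl.get_obs(); print(o['t'],o['ee_pos'],o['tcp_rot'],o['width'],o['force'])
c=load('top')
im=c['img'][240:330,270:490]; 
a=cv2.resize(im,None,fx=3.6,fy=3.6,interpolation=cv2.INTER_CUBIC)
cv2.imwrite('pics/crop1.png',a[:,:,::-1])
E
```

```text
0.9 [0.4925 0.3379 0.1669] [-0.0001  0.035   0.9994 -0.0001] 4.291859742172266e-05 [-0.6456  0.1718  0.6102]
```

View pics/crop1.png

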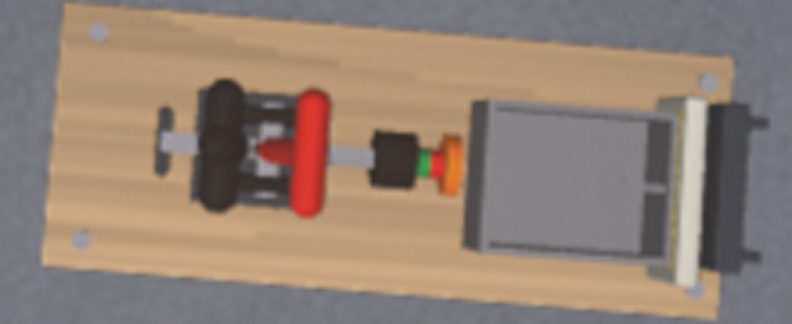

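The crop shows the bars in line with the clamp, the black head at crop (393,160), the plunger green at (425,162) and red at (438,163), and the pad at (452,163) a few mm from the drawer. I go down to the white key.

Call:
{"method": "servo_tool", "body": {
  "motion": [
    [0.4,-0.1,-3.5,0,0,0],
    [0,0,-3.5,0,0,0],
    [0,0,-3.0,0,0,0],
    [0,0,-1.2,0,0,0],
    [0,0,0,0,0,0],
    [0,0,0,0,0,0]
  ]
}}

```text
t: 1.5
ee_pos: [0.4961, 0.339, 0.0563]
tcp_rot: [0.0, 0.036, 0.999, 0.0]
force: [0.8, -0.5, 0.2]
width: 0.0004
```

```bash
python3 - <<'E'
from h import *
a=snap('top')['img'][190:350,100:300]; b=snap('side')['img'][120:240,220:340]
a=cv2.resize(a,(500,400),interpolation=cv2.INTER_CUBIC); b=cv2.resize(b,(300,300))
b=cv2.copyMakeBorder(b,0,100,0,0,cv2.BORDER_CONSTANT)
cv2.imwrite('pics/k1.png',np.hstack([a,b])[:,:,::-1])
print(ctrl.get_obs())
E
```

```text
{'t': 1.6, 'joint_pos': array([-0.7791675 ,  0.51377736,  0.09326315,  1.91414447, -0.06993504,
        0.71454911,  0.85393718]), 'qvel': array([-0.00072794, -0.00084205, -0.00131008,  0.00196201, -0.00246687,
       -0.00548928,  0.00028948]), 'effort': array([ 3.33037914e-02, -9.01821542e+01,  4.75157037e+00, -3.35371864e+01,
        1.63078797e-02,  2.50940927e-02, -1.82245418e-03]), 'ee_pos': array([0.49642211, 0.3392993 , 0.05687941]), 'tcp_rot': array([8.07553215e-04, 3.58600312e-02, 9.99356221e-01, 7.41595252e-04]), 'force': array([-0.84230346,  1.17240037,  0.56926212]), 'ft_torque': array([ 0.01576594, -0.03924874,  0.01644247]), 'width': 2.6297075868742145e-05}
```

View pics/k1.png

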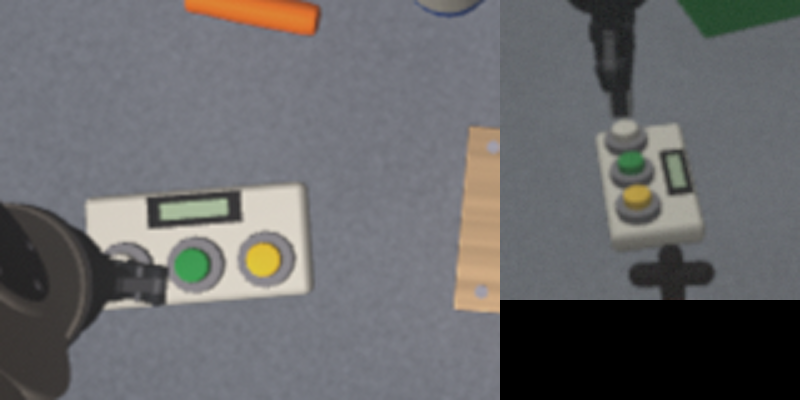

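The fingers (top crop (135,282), side crop (622,118)) stand just above the white key (side crop (627,128)). I press now with force feedback.

Call:
{"method": "servo_tool", "body": {
  "motion": [
    [0,-0.2,-0.8,0,0,0],
    [0,0,-0.5,0,0,0],
    [0,0,-0.2,0,0,0],
    [0,0,0,0,0,0],
    [0,0,0,0,0,0]
  ]
}}

```text
t: 2.1
ee_pos: [0.4958, 0.3365, 0.0404]
tcp_rot: [0.0, 0.036, 0.999, -0.0]
force: [0.4, -1.6, 3.1]
width: 0.0002
```

Call:
{"method": "servo_tool", "body": {
  "motion": [
    [0,0,-0.2,0,0,0],
    [0,0,-0.1,0,0,0],
    [0,0,0,0,0,0],
    [0,0,0,0,0,0]
  ]
}}

```text
t: 2.5
ee_pos: [0.4959, 0.3366, 0.0379]
tcp_rot: [0.0, 0.036, 0.999, 0.0]
force: [-2.9, -3.3, 13.7]
width: 0.0002
```

White is bottomed at 13.7 N. Next I lift clear and go over to yellow.

Call:
{"method": "servo_tool", "body": {
  "motion": [
    [0,0,3.0,0,0,0],
    [0.2,-2.7,0,0,0,0],
    [0.2,-2.6,0,0,0,0],
    [0.2,-2.6,0,0,0,0],
    [0.2,-2.4,0,0,0,0],
    [0,0,0,0,0,0],
    [0,0,-1.5,0,0,0],
    [0,0,0,0,0,0]
  ]
}}

```text
t: 3.3
ee_pos: [0.5028, 0.2336, 0.0511]
tcp_rot: [-0.001, 0.036, 0.999, -0.0]
force: [0.0, 1.0, -0.5]
width: -0.0
```

Call:
{"method": "servo_tool", "body": {
  "motion": [
    [0,0,-0.7,0,0,0],
    [0,0,-0.5,0,0,0],
    [0,0,-0.2,0,0,0],
    [0,0,0,0,0,0],
    [0,0,0,0,0,0]
  ]
}}

```text
t: 3.8
ee_pos: [0.5038, 0.2341, 0.0385]
tcp_rot: [0.0, 0.036, 0.999, 0.0]
force: [-1.5, 2.7, 3.9]
width: 0.0002
```

Force is about 4 N, so it is nearly down. I press slightly more, then go on to green.

Call:
{"method": "servo_tool", "body": {
  "motion": [
    [0,0,-0.1,0,0,0],
    [0,0,0,0,0,0],
    [0,0,0,0,0,0]
  ]
}}

```text
t: 4.1
ee_pos: [0.5038, 0.2341, 0.0379]
tcp_rot: [0.0, 0.036, 0.999, 0.0]
force: [-3.7, 1.6, 12.6]
width: 0.0001
```

Call:
{"method": "servo_tool", "body": {
  "motion": [
    [0,0,3.0,0,0,0],
    [-0.2,2.6,0,0,0,0],
    [-0.2,2.5,0,0,0,0],
    [0,0,0,0,0,0],
    [0,0,-1.5,0,0,0],
    [0,0,-0.7,0,0,0],
    [0,0,0,0,0,0]
  ]
}}

```text
t: 4.8
ee_pos: [0.4991, 0.2832, 0.0437]
tcp_rot: [-0.001, 0.036, 0.999, -0.001]
force: [-0.9, -1.0, 1.0]
width: -0.0002
```

Call:
{"method": "servo_tool", "body": {
  "motion": [
    [0,0,-0.5,0,0,0],
    [0,0,-0.2,0,0,0],
    [0,0,-0.1,0,0,0],
    [0,0,0,0,0,0],
    [0,0,0,0,0,0]
  ]
}}

```text
t: 5.3
ee_pos: [0.4999, 0.284, 0.0379]
tcp_rot: [0.0, 0.036, 0.999, -0.0]
force: [-3.4, -6.2, 13.3]
width: -0.0003
```

All three keys have been bottomed. I lift and move over the clamp bars with the gripper open.

Call:
{"method": "servo_tool", "body": {
  "motion": [
    [0,0,4.8,0,0,0],
    [0,0,4.8,0,0,0],
    [0,0,4.8,0,0,0],
    [0.4,-3.0,3.5,0,0,0],
    [0.4,-4.5,1.5,0,0,0],
    [0.4,-4.5,0.8,0,0,0],
    [0.4,-4.5,0,0,0,0],
    [0.4,-4.5,0,0,0,0]
  ],
  "claw": 100,
  "newtons": 20
}}

```text
t: 6.1
ee_pos: [0.5197, 0.0728, 0.24]
tcp_rot: [0.001, 0.036, 0.999, 0.0]
force: [0.6, -0.4, 0.1]
width: 0.0856
```

Call:
{"method": "servo_tool", "body": {
  "motion": [
    [0.4,-4.0,0,0,0,0],
    [0.4,-3.5,0,0,0,0],
    [0,0,0,0,0,0],
    [0,0,0,0,0,0]
  ]
}}

```text
t: 6.5
ee_pos: [0.5277, -0.001, 0.2394]
tcp_rot: [0.0, 0.037, 0.999, 0.0]
force: [0.1, -0.0, -0.5]
width: 0.0853
```

Call:
{"method": "servo_tool", "body": {
  "motion": [
    [0,-0.9,0,0,0,0],
    [0,0,0,0,0,0],
    [0,0,-2.5,0,0,0],
    [0,0,-2.5,0,0,0],
    [0,0,-2.0,0,0,0],
    [0,0,0,0,0,0]
  ]
}}

```text
t: 7.1
ee_pos: [0.5263, -0.0088, 0.1671]
tcp_rot: [-0.002, 0.035, 0.999, -0.0]
force: [-0.8, -0.1, 0.8]
width: 0.0855
```

```bash
python3 - <<'E'
from h import *
np.set_printoptions(precision=4,suppress=True)
a=snap('top')['img'][220:340,270:490]; b=snap('side')['img'][150:420,220:360]
a=cv2.resize(a,(495,270),interpolation=cv2.INTER_CUBIC); b=cv2.resize(b,(280,540),interpolation=cv2.INTER_CUBIC)
a=cv2.copyMakeBorder(a,0,270,0,0,cv2.BORDER_CONSTANT)
cv2.imwrite('pics/g1.png',np.hstack([a,b])[:,:,::-1])
print(ctrl.get_obs()['ee_pos'])
E
```

```text
[ 0.5278 -0.009   0.1697]
```

View pics/g1.png

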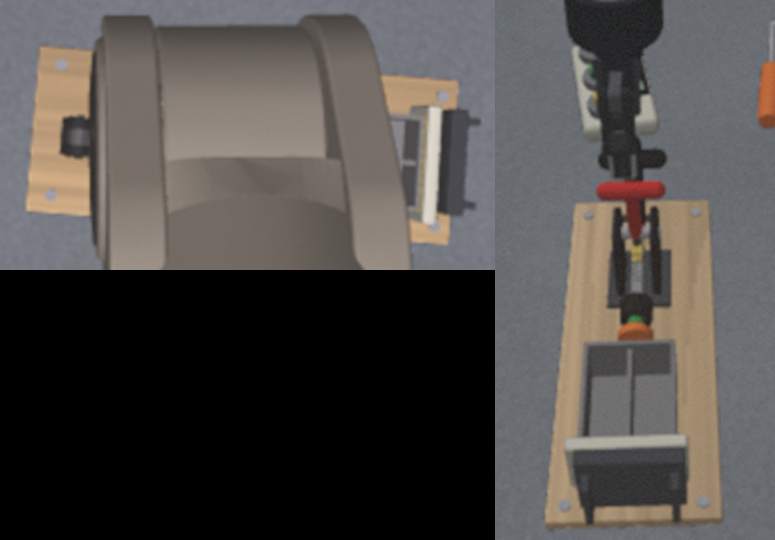

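```bash
python3 - <<'E'
from h import *
c=load('side')
def pj(p):
    q=c['K']@(c['R']@np.array(p)+c['t']); u,v=q[:2]/q[2]; return 495+(u-220)*2,(v-150)*2
for p in [(.5278,-.055,.18),(.5278,.035,.18),(.5278,-.055,.25),(.527,-.030,.152),(.530,.011,.153),(.497,-.03,.144),(.557,-.03,.144)]: print(p,pj(p))
# bar ends: measured by depth
for u,v in[(603,190),(633,189),(661,189)]: print(w(c,round((u-495)/2+220),round(v/2+150)))
for u,v in[(622,120),(622,145),(617,175),(625,165)]: print('f',w(c,round((u-495)/2+220),round(v/2+150),0))
E
```

```text
(0.5278, -0.055, 0.18) (np.float64(629.6735072828668), np.float64(178.6511710237496))
(0.5278, 0.035, 0.18) (np.float64(624.5921708451895), np.float64(110.4002212564647))
(0.5278, -0.055, 0.25) (np.float64(624.0630904205391), np.float64(112.87304936720597))
(0.527, -0.03, 0.152) (np.float64(629.3201570587191), np.float64(182.95543278639042))
(0.53, 0.011, 0.153) (np.float64(630.3105655307874), np.float64(150.66095069425137))
(0.497, -0.03, 0.144) (np.float64(595.3052310486664), np.float64(192.4829783980001))
(0.557, -0.03, 0.144) (np.float64(664.3584391123667), np.float64(186.90477252610793))
[ 0.50399504 -0.03356044  0.14953789]
[ 0.52982056 -0.03569317  0.15104238]
[ 0.553822   -0.03625896  0.14891275]
f [ 0.52672704 -0.07970327  0.2631777 ]
f [ 0.52514776 -0.08078862  0.24034079]
f [ 0.51783438 -0.06447052  0.19274132]
f [ 0.52515229 -0.0659492   0.20637949]
```

The near finger is just in front of the red bar in the side crop (620,165), the depth check agrees, and the bar is centred at column 633. I go down and push the trigger with the open gripper's near finger, which sits against its open stop and so is rigid.

Call:
{"method": "servo_tool", "body": {
  "motion": [
    [0.2,0,-2.0,0,0,0],
    [0,0,-2.0,0,0,0],
    [0,0,-1.5,0,0,0],
    [0,0.4,0,0,0,0],
    [0,0,0,0,0,0],
    [0,0,0,0,0,0]
  ]
}}

```text
t: 7.8
ee_pos: [0.5305, -0.005, 0.1157]
tcp_rot: [0.001, 0.036, 0.999, 0.0]
force: [-0.0, -1.1, 0.6]
width: 0.0853
```

Call:
{"method": "servo_tool", "body": {
  "motion": [
    [0,0.4,0,0,0,0],
    [0,0.2,0,0,0,0],
    [0,0,0,0,0,0],
    [0,0,0,0,0,0]
  ]
}}

```text
t: 8.2
ee_pos: [0.5298, 0.0007, 0.1145]
tcp_rot: [0.0, 0.036, 0.999, 0.0]
force: [0.2, 0.6, 0.0]
width: 0.0855
```

Call:
{"method": "servo_tool", "body": {
  "motion": [
    [0,0.3,0,0,0,0],
    [0,0.3,0,0,0,0],
    [0,0,0,0,0,0],
    [0,0,0,0,0,0]
  ]
}}

```text
t: 8.6
ee_pos: [0.5298, 0.0065, 0.1143]
tcp_rot: [0.0, 0.036, 0.999, -0.0]
force: [0.2, -3.9, 0.1]
width: 0.086
```

Call:
{"method": "servo_tool", "body": {
  "motion": [
    [0,0.3,0,0,0,0],
    [0,0.2,0,0,0,0],
    [0,0,0,0,0,0],
    [0,0,0,0,0,0]
  ]
}}

```text
t: 9.0
ee_pos: [0.5297, 0.0116, 0.1143]
tcp_rot: [0.0, 0.036, 0.999, -0.0]
force: [1.1, -3.6, 0.4]
width: 0.0857
```

Call:
{"method": "servo_tool", "body": {
  "motion": [
    [0,0.4,0,0,0,0],
    [0,0.4,0,0,0,0],
    [0,0,0,0,0,0],
    [0,0,0,0,0,0]
  ]
}}

```text
t: 9.4
ee_pos: [0.5299, 0.0194, 0.1145]
tcp_rot: [0.0, 0.036, 0.999, -0.0]
force: [1.3, -5.3, 3.7]
width: 0.0852
```

Call:
{"method": "servo_tool", "body": {
  "motion": [
    [0,0.3,0,0,0,0],
    [0,0.3,0,0,0,0],
    [0,0,0,0,0,0],
    [0,0,0,0,0,0]
  ]
}}

```text
t: 9.8
ee_pos: [0.5302, 0.025, 0.1145]
tcp_rot: [0.0, 0.036, 0.999, -0.0]
force: [1.8, -7.5, 2.7]
width: 0.0854
```

```bash
cat > s.py <<'E'
from h import *
import sys
def pic(fn):
    b=snap('side')['img'][230:410,230:350]
    cv2.imwrite('pics/'+fn,cv2.resize(b,None,fx=3.3,fy=3.3,interpolation=cv2.INTER_CUBIC)[:,:,::-1])
def meas():
    np.set_printoptions(precision=4,suppress=True)
    c=snap('side'); x=c['img'].astype(int); r,g,b=x[...,0],x[...,1],x[...,2]
    d=np.array([-.07,-.9975,0])
    box=np.zeros(r.shape,bool); box[280:330,265:315]=1
    for n,m in(('orange',(r>130)&(g>50)&(g<130)&(b<70)),('green',(g>r*1.4)&(g>b*1.4)&(g>50)),('red',(r>120)&(g<45))):
        v,u=np.nonzero(m&box)
        if len(v)==0: print(n,'none'); continue
        P=np.array([w(c,i,j,0) for i,j in zip(u,v)])
        s=P@d; print(n,len(v),'s %.4f..%.4f med %.4f'%(s.min(),s.max(),np.median(s)),'z %.3f'%np.median(P[:,2]),'v',v.min(),v.max())
if __name__=='__main__':
    meas(); 
    if len(sys.argv)>1: pic(sys.argv[1])
E
python3 s.py
```

```text
orange 61 s -0.0017..0.0841 med 0.0792 z 0.059 v 281 318
green 19 s 0.0587..0.0645 med 0.0621 z 0.052 v 308 311
red none
```

Call:
{"method": "servo_tool", "body": {
  "motion": [
    [0,0.2,0,0,0,0],
    [0,0.1,0,0,0,0],
    [0,0,0,0,0,0],
    [0,0,0,0,0,0]
  ]
}}

```text
t: 10.25
ee_pos: [0.5303, 0.0262, 0.1145]
tcp_rot: [0.001, 0.037, 0.999, -0.001]
force: [4.1, -17.5, 2.2]
width: 0.0854
```

```bash
sed -i 's/box\[280/box[300/' s.py; python3 s.py p1.png
```

```text
orange 63 s nan..nan med nan z nan v 312 319
green 18 s 0.0605..0.0648 med 0.0617 z 0.052 v 309 311
red none
  return _methods._mean(a, axis=axis, dtype=dtype,
  ret = ret.dtype.type(ret / rcount)
```

View pics/p1.png

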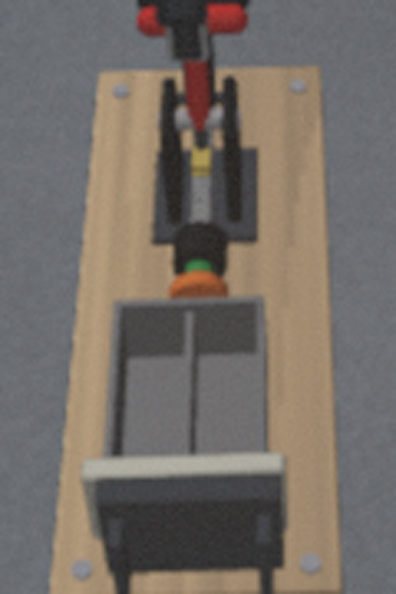

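The trigger is at its stop at y≈0.026 with 17 N, so its rest contact is at y≈0.0035. The pad at crop (198,285) is at the drawer's back wall, with green plunger at (200,265) and the drawer front at row 465. I will track the edges in the side view at subpixel level.

```bash
cat > tr.py <<'E'
from h import *
import os,sys
def avg(n=4): return np.mean([ctrl.camera('side')['img'].astype(float) for _ in range(n)],0)
T={'rodhead':(292,301,284,298),'pad':(309,321,282,300),'padtop':(309,316,282,300),'front':(366,378,256,318),'drawerback':(317,326,266,276),'board':(250,262,255,275)}
def shift(ref,im,box):
    v0,v1,u0,u1=box; t=cv2.GaussianBlur(ref,(0,0),.6)[v0:v1,u0:u1]
    im=cv2.GaussianBlur(im,(0,0),.6); best=[]
    ds=np.arange(-3,10.01,.1)
    for d in ds:
        M=np.float32([[1,0,.02*d],[0,1,d]])
        s=cv2.warpAffine(im,M,im.shape[1::-1],flags=cv2.INTER_CUBIC|cv2.WARP_INVERSE_MAP)[v0:v1,u0:u1]
        best.append(((s-t)**2).mean())
    i=int(np.argmin(best)); return ds[i],best[i]
im=avg()
c=load('side'); d=np.array([-.07,-.9975,0])
def row(s,z):
    p=np.array([.52,-.10,z])+d*s; q=c['K']@(c['R']@p+c['t']); return q[1]/q[2]
if len(sys.argv)>1: np.save('/tmp/ref.npy',im); print('px/mm',[(z,row(.01,z)/10-row(0,z)/10) for z in(.04,.06)])
ref=np.load('/tmp/ref.npy')
sc=(row(.01,.055)-row(0,.055))/10
for k,b in T.items():
    s,e=shift(ref,im,b); print(k,'%.1f px = %.1f mm err %.0f'%(s,s/sc,e))
P=im[292:324,287:294].mean(1).round().astype(int)
print(' '.join('%d:%d/%d/%d'%(292+i,*p) for i,p in enumerate(P)))
E
python3 tr.py ref
```

```text
px/mm [(0.04, np.float64(0.44764456304820044)), (0.06, np.float64(0.4484633908403737))]
rodhead 0.0 px = 0.0 mm err 0
pad 0.0 px = 0.0 mm err 0
padtop 0.0 px = 0.0 mm err 0
front 0.0 px = 0.0 mm err 0
drawerback 0.0 px = 0.0 mm err 0
board 0.0 px = 0.0 mm err 0
292:113/112/113 293:112/111/112 294:112/112/112 295:114/113/114 296:105/104/104 297:76/75/74 298:51/48/47 299:49/46/44 300:50/47/45 301:50/46/44 302:50/46/44 303:49/46/43 304:49/46/44 305:48/45/43 306:46/43/41 307:45/41/39 308:48/57/44 309:54/93/58 310:61/115/69 311:83/110/67 312:146/103/60 313:182/104/58 314:184/104/58 315:169/95/54 316:138/79/48 317:121/70/45 318:119/69/44 319:119/78/58 320:116/99/92 321:104/102/102 322:84/83/83 323:74/71/71
```

Call:
{"method": "servo_tool", "body": {
  "motion": [
    [0,-0.8,0,0,0,0],
    [0,-0.8,0,0,0,0],
    [0,-0.8,0,0,0,0],
    [0,-0.1,0,0,0,0],
    [0,0,0,0,0,0],
    [0,0,0,0,0,0],
    [0,0,0,0,0,0]
  ]
}}

```text
t: 11.25
ee_pos: [0.5297, 0.0037, 0.1144]
tcp_rot: [-0.0, 0.036, 0.999, -0.0]
force: [-0.8, -3.4, 2.0]
width: 0.0851
```

```bash
cp /tmp/ref.npy /tmp/ref1.npy; python3 - <<'E'
import cv2,numpy as np
np.save('/tmp/ref.npy',cv2.imread('pics/side0.png')[:,:,::-1].astype(float))
E
sed -i "s/'rodhead':(292,301/'rodhead':(290,299/" tr.py; python3 tr.py
```

```text
rodhead 1.1 px = 2.5 mm err 17
pad 0.8 px = 1.8 mm err 53
padtop 0.9 px = 2.0 mm err 17
front 0.0 px = 0.0 mm err 25
drawerback 0.2 px = 0.4 mm err 11
board -0.2 px = -0.4 mm err 22
292:112/112/112 293:114/113/114 294:116/115/116 295:117/116/117 296:107/106/107 297:78/76/77 298:52/49/47 299:49/46/44 300:49/46/44 301:49/46/44 302:49/46/44 303:49/46/44 304:49/46/44 305:48/46/43 306:47/43/41 307:46/41/39 308:48/57/44 309:55/93/59 310:60/115/69 311:83/110/67 312:146/103/61 313:183/105/59 314:185/104/58 315:170/96/55 316:140/80/49 317:122/71/45 318:121/70/45 319:120/79/59 320:116/99/92 321:104/103/103 322:85/84/84 323:74/72/72
```

Call:
{"method": "servo_tool", "body": {
  "motion": [
    [0,-0.5,0,0,0,0],
    [0,0,0,0,0,0],
    [0,0.7,0,0,0,0],
    [0,0.7,0,0,0,0],
    [0,0.6,0,0,0,0],
    [0,0.4,0,0,0,0],
    [0,0,0,0,0,0],
    [0,0,0,0,0,0]
  ]
}}

```text
t: 12.25
ee_pos: [0.5303, 0.0228, 0.1146]
tcp_rot: [0.001, 0.036, 0.999, -0.0]
force: [1.6, -4.7, 4.1]
width: 0.0852
```

```bash
python3 tr.py
```

```text
rodhead 2.6 px = 5.8 mm err 31
pad 2.1 px = 4.7 mm err 213
padtop 2.5 px = 5.6 mm err 27
front 0.0 px = 0.0 mm err 20
drawerback 0.2 px = 0.4 mm err 10
board -0.2 px = -0.4 mm err 21
292:102/101/102 293:112/112/112 294:113/113/113 295:116/116/117 296:118/117/119 297:117/116/118 298:96/95/96 299:58/56/56 300:49/45/44 301:49/46/44 302:49/46/45 303:49/46/44 304:49/46/44 305:49/45/43 306:49/46/44 307:47/44/42 308:46/42/40 309:45/45/39 310:51/75/51 311:57/105/65 312:65/116/69 313:112/107/65 314:165/101/58 315:185/104/59 316:182/103/58 317:157/89/51 318:124/72/45 319:118/78/58 320:116/99/93 321:104/102/102 322:85/84/84 323:73/72/71
```

Call:
{"method": "servo_tool", "body": {
  "motion": [
    [0,0.3,0,0,0,0],
    [0,0.1,0,0,0,0],
    [0,0,0,0,0,0],
    [0,0,0,0,0,0]
  ]
}}

```text
t: 12.85
ee_pos: [0.5304, 0.026, 0.1146]
tcp_rot: [0.001, 0.036, 0.999, -0.001]
force: [3.5, -9.2, 1.2]
width: 0.0855
```

```bash
python3 tr.py
```

```text
rodhead 3.0 px = 6.7 mm err 37
pad 2.6 px = 5.8 mm err 268
padtop 2.9 px = 6.5 mm err 20
front 0.0 px = 0.0 mm err 19
drawerback 0.2 px = 0.4 mm err 9
board -0.2 px = -0.4 mm err 21
292:106/105/106 293:112/112/112 294:114/113/114 295:116/115/116 296:116/115/116 297:116/115/116 298:104/102/104 299:72/70/71 300:50/47/46 301:49/45/43 302:49/46/44 303:49/46/44 304:49/46/43 305:49/46/44 306:50/47/44 307:48/45/44 308:47/43/41 309:45/42/39 310:48/60/45 311:55/95/60 312:60/115/69 313:83/109/66 314:145/103/60 315:183/105/59 316:185/104/58 317:168/95/55 318:138/78/47 319:119/78/58 320:115/99/93 321:103/102/102 322:84/83/83 323:74/72/71
```

Call:
{"method": "servo_tool", "body": {
  "motion": [
    [0,-0.9,0,0,0,0],
    [0,-0.9,0,0,0,0],
    [0,-0.9,0,0,0,0],
    [0,-0.1,0,0,0,0],
    [0,0,0,0,0,0],
    [0,0,0,0,0,0],
    [0,0.8,0,0,0,0],
    [0,0.4,0,0,0,0]
  ]
}}

```text
t: 13.85
ee_pos: [0.53, 0.0107, 0.1146]
tcp_rot: [0.0, 0.036, 0.999, -0.0]
force: [0.4, -7.5, 5.6]
width: 0.0851
```

Call:
{"method": "servo_tool", "body": {
  "motion": [
    [0,0.4,0,0,0,0],
    [0,0.4,0,0,0,0],
    [0,0.4,0,0,0,0],
    [0,0.2,0,0,0,0],
    [0,0.2,0,0,0,0],
    [0,0,0,0,0,0],
    [0,0,0,0,0,0]
  ]
}}

```text
t: 14.55
ee_pos: [0.5305, 0.026, 0.1147]
tcp_rot: [0.001, 0.036, 0.999, -0.001]
force: [2.4, -10.1, 2.0]
width: 0.0854
```

```bash
python3 tr.py
```

```text
rodhead 5.0 px = 11.2 mm err 82
pad 4.8 px = 10.7 mm err 441
padtop 4.8 px = 10.7 mm err 126
front 0.0 px = 0.0 mm err 19
drawerback 0.2 px = 0.4 mm err 8
board -0.2 px = -0.4 mm err 21
292:102/102/103 293:105/104/105 294:110/110/111 295:119/119/121 296:119/118/120 297:119/119/121 298:120/119/122 299:120/119/121 300:105/103/105 301:73/71/72 302:50/47/45 303:49/45/44 304:50/46/44 305:49/46/44 306:49/47/44 307:49/45/44 308:49/46/44 309:48/44/43 310:47/43/41 311:45/42/39 312:47/56/44 313:55/93/59 314:60/114/68 315:82/109/65 316:144/102/61 317:182/104/58 318:184/104/58 319:167/101/65 320:134/105/94 321:104/101/102 322:84/83/83 323:73/72/71
```

Call:
{"method": "servo_tool", "body": {
  "motion": [
    [0,-0.9,0,0,0,0],
    [0,-0.9,0,0,0,0],
    [0,-0.9,0,0,0,0],
    [0,-0.1,0,0,0,0],
    [0,0,0,0,0,0],
    [0,0,0,0,0,0],
    [0,0.8,0,0,0,0],
    [0,0.4,0,0,0,0]
  ]
}}

```text
t: 15.55
ee_pos: [0.53, 0.0106, 0.1146]
tcp_rot: [0.0, 0.036, 0.999, -0.0]
force: [0.1, -8.3, 6.2]
width: 0.0859
```

Call:
{"method": "servo_tool", "body": {
  "motion": [
    [0,0.4,0,0,0,0],
    [0,0.4,0,0,0,0],
    [0,0,0,0,0,0],
    [0,0,0,0,0,0]
  ]
}}

```text
t: 15.95
ee_pos: [0.5302, 0.0186, 0.1147]
tcp_rot: [0.001, 0.036, 0.999, -0.0]
force: [1.8, -6.0, 4.5]
width: 0.0856
```

```bash
python3 tr.py
```

```text
rodhead 6.6 px = 14.7 mm err 98
pad 6.2 px = 13.8 mm err 481
padtop 6.2 px = 13.8 mm err 165
front 0.9 px = 2.0 mm err 104
drawerback 1.6 px = 3.6 mm err 11
board -0.2 px = -0.4 mm err 23
292:108/107/108 293:105/105/105 294:103/103/103 295:104/103/103 296:104/103/103 297:114/113/113 298:117/116/117 299:118/117/119 300:119/118/120 301:119/118/120 302:98/97/99 303:60/57/57 304:49/45/43 305:49/46/44 306:50/47/44 307:49/46/44 308:50/46/44 309:49/45/44 310:50/46/44 311:48/44/42 312:47/43/40 313:45/42/39 314:49/67/48 315:55/99/61 316:65/115/68 317:115/106/64 318:167/99/58 319:185/104/58 320:182/102/58 321:154/103/81 322:116/107/105 323:96/95/96
```

Call:
{"method": "servo_tool", "body": {
  "motion": [
    [0,0.4,0,0,0,0],
    [0,0.2,0,0,0,0],
    [0,0.2,0,0,0,0],
    [0,0,0,0,0,0],
    [0,0,0,0,0,0]
  ]
}}

```text
t: 16.65
ee_pos: [0.5305, 0.026, 0.1147]
tcp_rot: [0.001, 0.036, 0.999, -0.001]
force: [3.4, -9.0, 2.5]
width: 0.0854
```

```bash
python3 tr.py
```

```text
rodhead 7.4 px = 16.5 mm err 158
pad 7.0 px = 15.6 mm err 469
padtop 7.0 px = 15.6 mm err 155
front 1.0 px = 2.2 mm err 247
drawerback 2.2 px = 4.9 mm err 9
board -0.2 px = -0.4 mm err 21
292:106/105/106 293:106/105/105 294:106/105/105 295:108/107/107 296:107/107/106 297:105/104/104 298:113/112/112 299:114/113/113 300:114/112/113 301:114/114/114 302:115/114/114 303:93/91/91 304:56/53/52 305:48/45/42 306:49/46/43 307:50/46/44 308:50/47/44 309:49/45/43 310:49/45/43 311:49/45/43 312:48/44/42 313:47/42/40 314:45/45/40 315:51/74/50 316:58/104/64 317:73/109/66 318:134/103/62 319:177/102/58 320:185/104/57 321:174/101/61 322:143/105/91 323:110/106/106
```

```bash
python3 s.py p2.png >/dev/null
```

```text
return _methods._mean(a, axis=axis, dtype=dtype,
  ret = ret.dtype.type(ret / rcount)
```

View pics/p2.png

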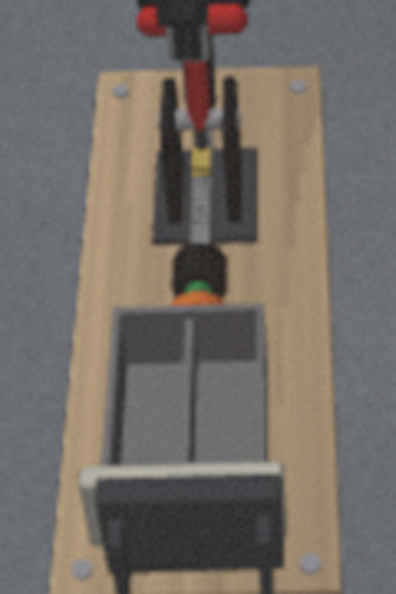

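The drawer is sliding towards the fixed jaw and looks almost flush (white front at row 472). The green at crop (198,287) is still visible, with roughly 1 mm pressed. I make the next stroke in stages.

Call:
{"method": "servo_tool", "body": {
  "motion": [
    [0,-0.9,0,0,0,0],
    [0,-0.9,0,0,0,0],
    [0,-0.9,0,0,0,0],
    [0,-0.1,0,0,0,0],
    [0,0,0,0,0,0],
    [0,0,0,0,0,0],
    [0,0.8,0,0,0,0],
    [0,0.4,0,0,0,0]
  ]
}}

```text
t: 17.75
ee_pos: [0.53, 0.0108, 0.1146]
tcp_rot: [0.0, 0.036, 0.999, -0.0]
force: [-0.2, -9.2, 6.8]
width: 0.0854
```

Call:
{"method": "servo_tool", "body": {
  "motion": [
    [0,0.4,0,0,0,0],
    [0,0.2,0,0,0,0],
    [0,0,0,0,0,0],
    [0,0,0,0,0,0]
  ]
}}

```text
t: 18.15
ee_pos: [0.5302, 0.0164, 0.1147]
tcp_rot: [0.001, 0.036, 0.999, -0.0]
force: [1.0, -6.6, 5.6]
width: 0.0856
```

```bash
python3 tr.py
```

```text
rodhead 8.5 px = 19.0 mm err 314
pad 7.0 px = 15.6 mm err 490
padtop 7.0 px = 15.6 mm err 190
front 1.0 px = 2.2 mm err 243
drawerback 2.3 px = 5.1 mm err 10
board -0.2 px = -0.4 mm err 24
292:103/103/103 293:101/100/101 294:103/102/103 295:108/108/108 296:112/111/112 297:111/109/110 298:114/113/113 299:115/114/115 300:115/114/115 301:116/115/115 302:116/115/115 303:110/109/109 304:86/83/82 305:54/51/48 306:49/46/44 307:49/46/43 308:50/46/44 309:48/45/43 310:50/46/44 311:50/47/44 312:49/46/44 313:48/44/42 314:46/41/39 315:46/47/40 316:51/81/54 317:72/104/64 318:134/103/62 319:178/102/58 320:185/104/58 321:174/101/61 322:143/105/91 323:109/106/107
```

The drawer is now against the jaw: its pad rows have stopped while the head advances. I estimate the press at 3 mm. Completing this stroke should give 5 to 6 mm.

Call:
{"method": "servo_tool", "body": {
  "motion": [
    [0,0.4,0,0,0,0],
    [0,0.3,0,0,0,0],
    [0,0.2,0,0,0,0],
    [0,0.1,0,0,0,0],
    [0,0,0,0,0,0],
    [0,0,0,0,0,0]
  ]
}}

```text
t: 18.95
ee_pos: [0.5305, 0.0259, 0.1147]
tcp_rot: [0.001, 0.036, 0.999, -0.001]
force: [3.3, -11.1, 3.7]
width: 0.0854
```

```bash
python3 tr.py; python3 s.py p3.png >/dev/null 2>&1; python3 -c "
from plant import ctrl;o=ctrl.get_obs();print(o['t'],o['ee_pos'],o['force'])"
```

```text
rodhead 0.7 px = 1.6 mm err 519
pad 7.2 px = 16.1 mm err 577
padtop 7.2 px = 16.1 mm err 338
front 1.0 px = 2.2 mm err 246
drawerback 2.3 px = 5.1 mm err 10
board -0.2 px = -0.4 mm err 21
292:101/100/100 293:103/102/103 294:108/107/107 295:112/111/111 296:109/108/108 297:110/109/110 298:105/103/104 299:105/104/105 300:115/114/115 301:115/114/114 302:115/115/115 303:118/116/116 304:120/117/115 305:99/95/92 306:59/56/53 307:48/45/43 308:49/46/44 309:50/46/44 310:50/47/45 311:49/46/43 312:49/46/44 313:49/46/43 314:47/44/41 315:45/41/39 316:44/43/39 317:66/64/47 318:133/89/55 319:177/102/58 320:185/104/58 321:174/101/62 322:143/105/91 323:110/106/106
19.25 [0.53054045 0.02585267 0.11470763] [  2.83182488 -10.64934313   3.91410162]
```

View pics/p3.png

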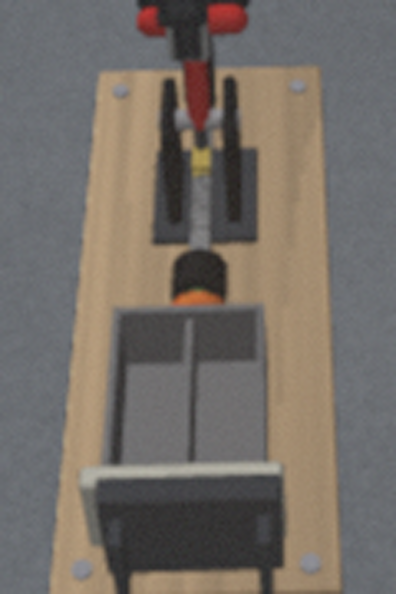

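The head has moved 4.8 mm (2.1 px) since the drawer seated, so the press is about 5.7 mm. The green is gone at crop (198,290), the white front is flush at row 472, and the trigger is held at about 11 N. I hand in.

```bash
python3 -c "
from plant import ctrl;print(ctrl.close_job());o=ctrl.get_obs();print(o['t'],o['ee_pos'],o['force'])"
```

```text
the job is handed in; nothing more can be done
None
the job is handed in; nothing more can be done
```

The timer is set, the clamp is tightened, and I handed the job in at about 19 s with the trigger still held. The hand-in reports no verdict.

**Keys:** I pressed white, then yellow, then green, one at a time. Each ended at about 13 N, well above the 4 N of a fully pressed key, so each was on its stop.

**Clamp:** I pumped the trigger five times by pushing its bar with the near finger of the open gripper, without gripping the handle. I did not touch the jaw, pad or drawer, and I stayed clear of the bottles and screwdriver.

**Last checks:**
- **Drawer:** the side view shows its front flush with the fixed jaw. It stopped moving while the jaw's head kept advancing.
- **Plunger:** I estimate it is pressed in about 5.7 mm from the image edges, good to roughly ±1 mm. The green part is just gone.
- **Trigger:** it is held fully squeezed at about 11 N, steady over the last readings.

**Disagreements:**
- **Key height:** the key tops were at about 44 mm, not the stated 40 mm, in both the camera depth and the press contact.
- **Head tracker:** in the last frame my head tracker locked onto the wrong feature (1.6 mm), so I used the rod and head edge in the pixel profile instead.

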